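# Weigh the carved block on the swaying spring balance

## Task

The block carver wants the carved border block weighed: take it from its rack, bring the swaying spring balance to rest with one light, lasting touch, and hang the block's wire bail in the hook. Ease the weight onto the spring before letting go, without jerking or knocking the balance, then leave the block hanging free, level and still. Leave the other things on the bench where they are.

Things in the scene. Friction and masses are not known exactly. Their poses are not given: they have to be found in the camera images.
- block: Brown hardwood printing block on edge in one of the rack's slots: 240 mm long (y), 25 thick (x), 100 high (z), origin at the centre of its underside; 0.20 to 0.51 kg. Carved border on the +x face; the last 45 mm at each end are plain: grip there from above across the thickness (95 mm from the middle keeps the gripper clear of the balance). Centre of mass under the bail's peak.
- bail_peak (a point): Underside of the peak of the block's bail, the point that rests in the hook: 155 mm above the block's origin, axes as the block's. The bail is rigid 5 mm steel wire in the block's y-z plane, on the middle of its top edge: legs at y = +-22 mm, straight for 25 mm, then narrowing to the peak; the opening under the peak is 55 mm high.
- blank: Bystander: white-primed wooden blank without a bail, 200 x 25 x 90 mm, standing in the rack's other slot, 100 mm from the carved block. Leave it there.
- rack: Fixed wooden rack, 210 x 165 mm, origin at the centre of its underside; two slots at x = +-50 mm, 29 mm wide, running along y. Slot floor 12 mm, rib tops 45 mm above the bench; ribs only within 74 mm of the middle along y.
- stand: Fixed steel gallows stand. Origin on the bench straight under the pivot of the balance, which is 475 mm above the bench. The hook opens to the stand's -x. Post 24 mm thick at x 220, y 100 mm, on a round foot of 85 mm radius; a level arm of 18 mm bar, 505 mm above the bench, runs from the post to the pivot.
- balance: Brass spring balance, 0.55 kg. Origin at the pivot, z up along the tube; tube 33 mm in diameter, 30 to 155 mm below the origin. Swings freely along the stand's x and y, 0.75 s a swing: it sways by 1 to 3 mm from the start, far more after a careless touch, and takes half a minute to calm down. Pushed aside at the shank it resists with 0.2 N per 10 mm. Knocks over 9 N harm it.
- hook_seat (a point): Inside bottom of the hook's bowl, where the bail rests: 255 mm above the bench, under the pivot, when plumb and empty; axes then as the stand's. Hook of 8 mm round rod; bowl 12 mm inner radius; its underside 8 mm below the seat. The shank rises on the bowl's +x side, bends in and from 40 mm above the seat runs straight up over the seat; the tube ends 65 mm above the seat.
- hook_tip (a point): Middle of the hook's rounded free end, which curls in towards the shank: 9 mm to -x of the seat and 23.5 mm above it (top 27.5 mm above the seat). The throat between tip and shank is only 9 mm wide. The bail goes over the tip from the -x side and down between tip and shank; leaning it on the shank guides it in.
- hook (a joint): How far the spring lets the hook down out of the tube, in m: 0 empty, at most 0.065. It starts to give at about 0.3 N, then takes 80 N per m, so the block draws it down 20 to 59 mm; loaded suddenly, it bounces. Running out or back faster than 0.06 m/s is a jerk.
- mallet: Bystander: wooden carver's mallet, 272 mm long, 62 mm thick, lying on the bench.
- chisel: Bystander: chisel with a red handle, about 215 mm long, lying on the bench.
- primer: Bystander: white jar of primer, 68 mm in diameter, 75 mm high.
- water: Bystander: teal bottle, 64 mm in diameter, 190 mm high.
- offcut: Bystander: small offcut of wood, 70 x 45 x 28 mm.
- try_square: Bystander: try square with a 100 mm wooden stock and a 150 mm steel blade.

How it is judged:
By the outcome, as a careful person would: the job done as asked, in the order asked, and still so for the second after the job is handed in, with the robot touching nothing.
It also fails if it takes over 72 s, if anything falls off the work surface, if the arm or the gripper's body presses on something with over 40 N, if the wrist force passes 120 N, or if a joint passes its speed limit or range.

## Robot

A 6-joint arm with a two-finger parallel gripper is mounted at the origin on the work surface. World frame = base frame: x ahead of the robot, y to its left, z up, the work surface at z = 0. Lengths are in m, angles in rad, forces in N, time in s.
With the tool pointing down it reaches from about 0.35 to 0.975 m from the base axis. Payload 4.9 kg.
Tool frame: the origin (TCP) lies midway between the tips of the shut fingers; the grasp point (between the pads) lies 19 mm behind it; z points along the fingers, y is the line along which they close (so a half turn about z gives the same grasp; the last joint's range is limited). The gripper opens to 85 mm and grips with 20 to 120 N. Pads are 22 mm wide; open, the fingers measure 114 mm over their backs; the gripper's body (76 mm by 85 mm) begins 54 mm behind the grasp point. The pads swing forward as they close: fully open they stand 13 mm farther back than shut.
Start: joints at [1.155, 0.053, 1.613, -0, 1.476, -0.119], TCP at [0.183, 0.598, 0.231] pointing down, gripper open.
Joint ranges: [-3.01, 3.01], [-1.01, 2.22], [0.06, 2.58], [-1.02, 4.17], [0.09, 2.62], [-3.14, 3.14]. Speed limits (rad/s): [2.57, 2.57, 3.14, 3.14, 3.14, 3.14].

## Interface

Orientations are given as a unit quaternion [w, x, y, z].
In Python, from plant import state, grab_frame, job_done, cut_out, place_of gives the robot as it stands.
- The arm moves only by the tool jog_arm, never from a script. Its argument "motion" is text: rows parted by semicolons, each of 7 numbers parted by spaces: the opening in per cent of the stroke, from 0 (shut) to 100 (fully open), then the shift along the tool's x, y, z as a fraction of full scale, then the turn, a rotation vector about the tool's x, y, z as a fraction of full scale. A call has exactly 5 rows; each row is the pose to reach, as a shift and turn from the pose commanded when the call began, along the tool's axes at that moment; what a row does not reach only later rows make up. Full scale, the value 1, is 50 cm for a shift and 1.5 rad for a turn. A row lasts 1/8 s, in which the tool goes at most 62.5 mm and 10.7 degrees, less where a joint would pass 70% of its speed; a pose out of reach is approached as far as the arm can. A call with a number of a shift or a turn outside -1 to 1 is refused whole. A call with a gripper value outside its range is refused whole. The fingers move at their own pace and stop on an object; the grip force is fixed at half the most. Time passes only in rows, so rows that repeat a pose let the fingers close, or fill a call up. It gives the time, the measured TCP pose, the force, the opening and the grip force at its end, in the units of the state.
- state(): the state, without advancing time (a new reading comes with each control period).
- grab_frame(name): name is "scene" or "top"; returns a dict with "color" (480x640x3 uint8, red, green, blue), "range_z" (480x640 float32, m along the optical axis (not along the pixel's ray), 0 where there is no reading), "intrinsics" (3x3 intrinsics, pixels), "k1" (the pictures are not rectified: a ray, as slopes to the right and down, at radius r is drawn at 1 + k1 r^2 times it, then the intrinsics apply), "world_from_camera" (4x4, takes a point from camera to world coordinates). Camera axes: x right, y up, looking along -z (the intrinsics and any distortion apply to the point x, -y, -z); pixel columns grow to the right and rows downward; lengths in m; the calibration is good to about 2 mm. A picture is of the moment at which its call begins.
- job_done(): hands the job in; it is judged then, once.
Trained networks look in the newest picture that a camera, given by its name, has taken for a name from the list of things; names that differ only in an ending like _2 or _b are one class to them, and where a whole thing is asked for, a point or a joint stands for the part that bears it (a point fixed in the world has none). Each returns a list of dicts, best first, with "p" (0 to 1); they miss things now and then, are a little off and sometimes report something else, mostly with a low value. They report only what shows in the picture. A call takes as long as a camera call.
- cut_out(camera, thing): "pixels" (480x640 bool, what is visible of it).
- place_of(camera, thing): "at" ([x, y, z] in m, in world coordinates, good to about 4 mm: a listed point, or the origin of a listed thing).
The state is a dict: "time": time; "joint_pos": joint angles; "joint_vel": joint speeds; "joint_efforts": joint torques, N m; "tool_pos": TCP position; "tool_rot": TCP orientation; "contact_force": force on the tool from outside, world axes, zero at the start; "ft_torque": the same for the moment, N m; "gripper_width": opening from 0.0 (shut) to 1.0 (fully open); "grasp_force": force on a finger pad.
Only numpy, scipy, OpenCV 4.12 (cv2) and the standard library are available. Lean on these libraries where they do the work, as an engineer would, in place of code of your own. Each camera call takes 0.05 s, during which the arm holds its last target. There are 200 camera calls.

## Working session

There is one attempt and no reset: what is moved stays moved. The work goes in short steps, Python scripts to look and compute and a tool call to move; the robot and the scene stay as the last step left them, time stands still between calls to the robot, and variables do not carry over. Pictures are saved under pics/ and viewed, at most 11 in all, crops included, and the job is handed in when it is done.

Besides the shell and the picture viewer there is one more tool, called after ">>>" as name(argument=value, ...) on one line, values as JSON. jog_arm: Moves the arm, as the interface text tells. Shift numbers are shares of 50 cm and turn numbers shares of 1.5 rad, none past 1 either way. Its arguments: {"type":"object","properties":{"motion":{"type":"string"}},"required":["motion"]}

```bash
mkdir -p pics; cat > h.py <<'E'
import numpy as np, cv2
from plant import *
def px2w(f,u,v,z=None):
    K=f["intrinsics"];k=f["k1"]
    d=np.array([(u-K[0,2])/K[0,0],(v-K[1,2])/K[1,1]],float); s=d.copy()
    for _ in range(20): s=d/(1+k*(s@s))
    z=f["range_z"][int(v),int(u)] if z is None else z
    return (f["world_from_camera"]@np.array([s[0]*z,-s[1]*z,-z,1]))[:3]
def cloud(f,mask):
    vs,us=np.nonzero(mask&(f["range_z"]>0))
    K=f["intrinsics"];k=f["k1"];z=f["range_z"][vs,us]
    d=np.stack([(us-K[0,2])/K[0,0],(vs-K[1,2])/K[1,1]]); s=d.copy()
    for _ in range(20): s=d/(1+k*(s**2).sum(0))
    P=np.stack([s[0]*z,-s[1]*z,-z,np.ones_like(z)])
    return (f["world_from_camera"]@P)[:3].T
E
python3 - <<'E'
from h import *
np.set_printoptions(precision=4,suppress=True)
for c in("scene","top"):
    f=grab_frame(c); cv2.imwrite(f"pics/{c}0.png",f["color"][:,:,::-1])
    print(c,f["world_from_camera"][:3,3])
    for t in("block","bail_peak","blank","rack","stand","balance","hook_seat","hook_tip","water","primer","mallet"):
        print(t,[(np.round(r["at"],4),round(r["p"],2)) for r in place_of(c,t)[:2]])
    m=cut_out(c,"block")
    if m:
        P=cloud(f,m[0]["pixels"]); T=P[abs(P[:,2]-P[:,2].max())<1]
        T=P[(P[:,2]>.10)&(P[:,2]<.118)]
        if len(T)>10:
            r=cv2.minAreaRect(T[:,:2].astype(np.float32)*1000);print("rect",r,len(T),np.median(T[:,2]))
s=state();print(s["time"],s["tool_pos"],s["tool_rot"],s["contact_force"])
E
```

```text
scene [1.2566 0.4481 1.0832]
block [(array([0.5338, 0.1953, 0.0118]), 0.67)]
bail_peak [(array([0.5336, 0.1966, 0.1662]), 0.65)]
blank [(array([0.4345, 0.2124, 0.0139]), 0.81)]
rack [(array([ 0.4798,  0.196 , -0.0013]), 0.81)]
stand [(array([0.535 , 0.193 , 0.0119]), 0.54)]
balance [(array([ 0.525 , -0.2119,  0.4765]), 0.9)]
hook_seat [(array([ 0.5283, -0.2061,  0.257 ]), 0.48)]
hook_tip [(array([ 0.517 , -0.2091,  0.2773]), 0.66)]
water [(array([ 0.6537,  0.409 , -0.0017]), 0.71), (array([0.5314, 0.1948, 0.1631]), 0.48)]
primer []
mallet [(array([ 0.5851, -0.441 , -0.0033]), 0.86)]
rect ((538.6928100585938, 196.3129425048828), (242.26361083984375, 31.918357849121094), 81.09341430664062) 831 0.1100923297305223
top [ 0.2859 -0.0404  1.5396]
block [(array([0.537 , 0.1995, 0.0132]), 0.73)]
bail_peak [(array([0.5327, 0.1951, 0.1654]), 0.79)]
blank [(array([0.4346, 0.2106, 0.0101]), 0.7), (array([ 0.5859, -0.4395, -0.002 ]), 0.47)]
rack [(array([ 0.4859,  0.204 , -0.0023]), 0.81)]
stand [(array([0.5343, 0.1947, 0.1648]), 0.45)]
balance [(array([ 0.5233, -0.2111,  0.4767]), 0.68)]
hook_seat [(array([ 0.5318, -0.2098,  0.2559]), 0.36)]
hook_tip [(array([ 0.5138, -0.2096,  0.277 ]), 0.37)]
water [(array([ 0.6546,  0.4062, -0.0013]), 0.64)]
primer [(array([ 0.7359, -0.3383,  0.0028]), 0.61)]
mallet [(array([ 0.5829, -0.4416,  0.0003]), 0.71), (array([0.6523, 0.4058, 0.0003]), 0.68)]
rect ((535.2059936523438, 195.05474853515625), (243.4679718017578, 26.983434677124023), 81.46614074707031) 773 0.1124024685162559
1.3 [0.1828 0.5977 0.2313] [-0.      0.1479  0.989   0.    ] [ 0.5857 -0.0005 -0.0507]
```

View pics/scene0.png

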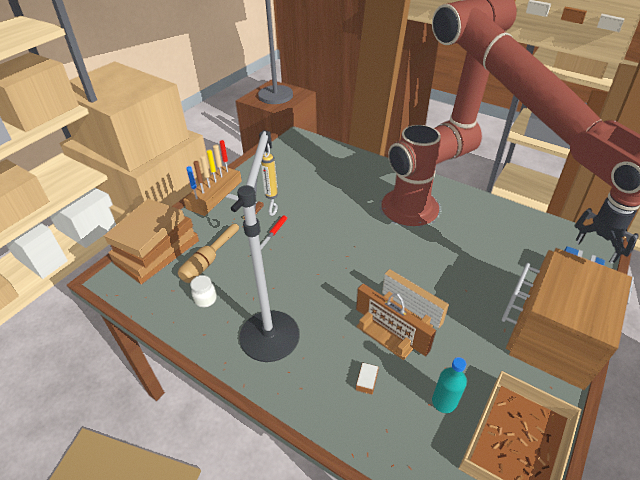

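View pics/top0.png

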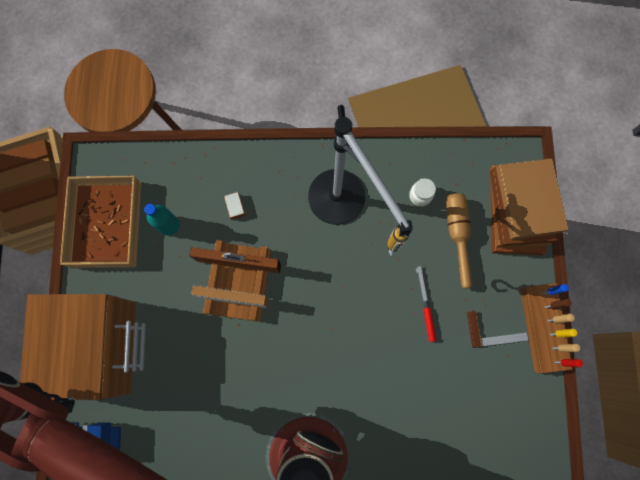

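The scene view shows the carved block in the rack's +x slot, with its bail at about (397,300). The balance hangs at about (270,180), the foot is at (268,335) and the post rises to (250,200). The top view shows the block at (235,260), the balance tube at (400,237) with the hook to its lower left, and the foot at (337,196). The foot and hook give me the stand's heading, so I'll measure those next.

```bash
python3 - <<'E'
from h import *
np.set_printoptions(precision=4,suppress=True)
for c in("scene","top"):
    f=grab_frame(c); al=np.ones((480,640),bool)
    for t in("stand","balance"):
      for m in cut_out(c,t)[:1]:
        P=cloud(f,m["pixels"]); print(c,t,m["p"],len(P))
        if t=="balance":
            for a,b in((.24,.275),(.275,.3),(.3,.32),(.33,.44)):
                Q=P[(P[:,2]>a)&(P[:,2]<b)&(abs(P[:,0]-.525)<.06)]; 
                if len(Q):print(a,b,len(Q),np.median(Q,0))
    P=cloud(f,al)
    V=P[(P[:,2]>.08)&(P[:,2]<.45)&(abs(P[:,0]-.7)<.15)&(abs(P[:,1]+.04)<.12)]
    print("post",len(V),np.median(V,0),V.min(0),V.max(0))
    F=P[(P[:,2]>.006)&(P[:,2]<.03)&(abs(P[:,0]-.7)<.15)&(abs(P[:,1]+.04)<.13)]
    print("foot",len(F),cv2.minEnclosingCircle(F[:,:2].astype(np.float32)),F.mean(0))
    B=P[(P[:,2]>.49)&(P[:,2]<.52)&(P[:,0]>.5)&(P[:,0]<.75)&(P[:,1]<.02)&(P[:,1]>-.25)]
    if len(B)>9: print("bar",len(B),cv2.fitLine(B[:,:2].astype(np.float32),cv2.DIST_HUBER,0,.01,.01).ravel())
E
```

```text
scene stand 0.86 5200
scene balance 0.87 650
0.24 0.275 43 [ 0.5279 -0.2059  0.2585]
0.275 0.3 38 [ 0.5325 -0.2062  0.2838]
0.3 0.32 11 [ 0.5333 -0.2041  0.317 ]
0.33 0.44 436 [ 0.5383 -0.1974  0.3904]
post 1130 [ 0.7446 -0.0791  0.3116] [ 0.7045 -0.1036  0.081 ] [ 0.7555 -0.0687  0.4498]
foot 2067 ((0.6964811682701111, -0.07123523950576782), 0.12817659974098206) [ 0.7461 -0.0788  0.0147]
bar 642 [ 0.8591  0.5118  0.6035 -0.1599]
top stand 0.97 4893
top balance 0.62 306
0.24 0.275 5 [ 0.5195 -0.2076  0.2563]
0.275 0.3 11 [ 0.5124 -0.211   0.2794]
0.33 0.44 178 [ 0.5121 -0.2014  0.394 ]
post 523 [ 0.7244 -0.088   0.3158] [ 0.7079 -0.1072  0.0807] [ 0.7454 -0.0732  0.4492]
foot 2421 ((0.7025843262672424, -0.0344129353761673), 0.18481433391571045) [ 0.7198 -0.0776  0.0151]
bar 1179 [ 0.8627  0.5057  0.6183 -0.154 ]
```

Bar heading is about 30.6°, so the stand's yaw is about 6.2° and the pivot is near (0.525, -0.207). The block's yaw is about -8.7°. I'll grip its +y end at (0.549, 0.289), which keeps the arm on the base side of the balance.

>>> jog_arm(motion="100 -0.11 -0.047 0 0 0 0.114; 100 -0.22 -0.094 0 0 0 0.228; 100 -0.33 -0.141 0 0 0 0.342; 100 -0.43 -0.188 0 0 0 0.456; 100 -0.53 -0.226 0 0 0 0.57")

```text
time: 2.22
tool_pos: [0.4043, 0.4107, 0.2316]
tool_rot: [0.0, 0.547, 0.837, 0.0]
contact_force: [0.5, 0.0, -0.9]
gripper_width: 0.999
grasp_force: 0.0
```

>>> jog_arm(motion="100 -0.11 0.053 0.02 0 0 0.115; 100 -0.22 0.107 0.08 0 0 0.23; 100 -0.32 0.155 0.15 0 0 0.34; 100 -0.344 0.167 0.2 0 0 0.381; 100 -0.344 0.167 0.2 0 0 0.381")

```text
time: 2.85
tool_pos: [0.5484, 0.287, 0.1279]
tool_rot: [-0.001, 0.76, 0.65, -0.003]
contact_force: [0.1, 0.6, 0.9]
gripper_width: 1.002
grasp_force: 0.0
```

```bash
cat >> h.py <<'E'
def axes(th):  # tool axes for a tool pointing down, y axis heading th (deg)
    a=np.radians(th); return np.array([[-np.sin(a),np.cos(a),0],[np.cos(a),np.sin(a),0],[0,0,-1]])
def shift(frm,th,to): return np.round(axes(th)@(np.array(to)-frm)/.5,4)
E
python3 - <<'E'
from h import *
np.set_printoptions(precision=4,suppress=True)
s=state();print(s["time"],s["tool_pos"],s["tool_rot"],s["contact_force"])
f=grab_frame("scene");cv2.imwrite("pics/s1.png",cv2.resize(f["color"][230:400,300:500,::-1],None,fx=3,fy=3))
q=s["tool_rot"];th=np.degrees(2*np.arctan2(q[2],q[1]))-90;print(th)
print(shift(s["tool_pos"],th,[.549,.289,.075]))
P=cloud(f,np.ones((480,640),bool))
T=P[(P[:,2]>.105)&(P[:,2]<.115)&(abs(P[:,0]-.535)<.04)&(P[:,1]<.24)&(P[:,1]>.05)]
print(len(T),cv2.minAreaRect(T[:,:2].astype(np.float32)*1000),T.mean(0))
E
```

```text
2.85 [0.5484 0.287  0.1279] [-0.0011  0.7596  0.6503 -0.0029] [0.1112 0.6417 0.9267]
-8.86355454540194
[0.0042 0.0005 0.1058]
455 ((533.1673583984375, 159.58900451660156), (165.0965118408203, 30.203689575195312), 81.40261840820312) [0.5348 0.1598 0.1101]
```

View pics/s1.png

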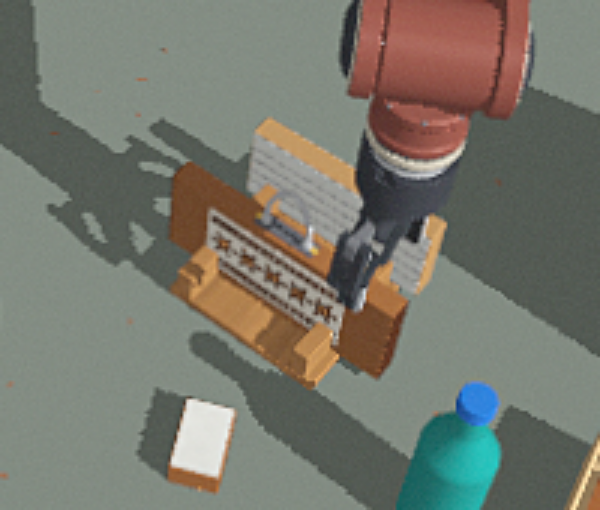

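The view shows the gripper straddling the block's plain near end at about (370,290), clear of the carving and the blank. I'll go down and close.

>>> jog_arm(motion="100 0 0 0.05 0 0 0; 100 0 0 0.1 0 0 0; 100 0 0 0.106 0 0 0; 0 0 0 0.106 0 0 0; 0 0 0 0.106 0 0 0")

```text
time: 3.52
tool_pos: [0.5504, 0.2897, 0.0804]
tool_rot: [0.001, 0.759, 0.651, 0.002]
contact_force: [-0.2, -1.0, -0.8]
gripper_width: 0.606
grasp_force: 0.0
```

>>> jog_arm(motion="0 0 0 0 0 0 0; 0 0 0 0 0 0 0; 0 0 0 0 0 0 0; 0 0 0 0 0 0 0; 0 0 0 0 0 0 0")

```text
time: 4.15
tool_pos: [0.5501, 0.2894, 0.0795]
tool_rot: [0.0, 0.759, 0.651, 0.001]
contact_force: [-0.7, 2.0, 5.3]
gripper_width: 0.281
grasp_force: 59.5
```

>>> jog_arm(motion="0 0 0 -0.015 0 0 0; 0 0 0 -0.05 0 0 0; 0 0 0 -0.1 0 0 0; 0 0 0 -0.15 0 0 0; 0 0 0 -0.2 0 0 0")

```text
time: 4.78
tool_pos: [0.5493, 0.2888, 0.1797]
tool_rot: [0.0, 0.759, 0.651, 0.0]
contact_force: [0.0, 0.1, -1.4]
gripper_width: 0.284
grasp_force: 58.9
```

>>> jog_arm(motion="0 0 0 -0.03 0 0 0; 0 0 0 -0.055 0 0 0; 0 0 0 -0.066 0 0 0; 0 0 0 -0.066 0 0 0; 0 0 0 -0.066 0 0 0")

```text
time: 5.4
tool_pos: [0.5489, 0.2887, 0.2102]
tool_rot: [-0.0, 0.759, 0.651, -0.001]
contact_force: [-0.6, -0.2, -1.1]
gripper_width: 0.288
grasp_force: 59.0
```

```bash
python3 - <<'E'
from h import *
np.set_printoptions(precision=4,suppress=True)
s=state();print(s["time"],s["tool_pos"],s["tool_rot"],s["contact_force"],s["ft_torque"],s["joint_pos"],s["grasp_force"])
for c in("scene","top"):
    f=grab_frame(c)
    print([(r["at"],r["p"]) for t in("bail_peak","block") for r in place_of(c,t)[:1]])
    m=cut_out(c,"block")[0]["pixels"];P=cloud(f,m)
    T=P[(P[:,2]>.20)&(P[:,2]<.262)]
    T=T[abs(T[:,2]-np.percentile(T[:,2],60))<.006]
    print(len(T),np.median(T,0),cv2.minAreaRect(T[:,:2].astype(np.float32)*1000))
    A=np.c_[T[:,:2],np.ones(len(T))];print("slope",np.linalg.lstsq(A,T[:,2],rcond=None)[0])
f=grab_frame("scene");cv2.imwrite("pics/s2.png",f["color"][:,:,::-1])
E
```

```text
5.4 [0.5489 0.2887 0.2102] [-0.0003  0.7589  0.6512 -0.0008] [-0.5867 -0.1724 -1.0695] [ 0.1621 -0.0376  0.0172] [ 0.3643  0.0562  1.6447 -0.      1.4424  0.5168] 59.01591897010803
[([0.5322, 0.1937, 0.2981], 0.73), ([0.5332, 0.1946, 0.1404], 0.97)]
661 [0.5387 0.1822 0.2406] ((537.7465209960938, 197.76907348632812), (239.6005859375, 29.935455322265625), 80.96784210205078)
slope [-0.107   0.0137  0.2953]
[([0.5352, 0.1929, 0.2984], 0.65), ([0.5359, 0.1986, 0.1438], 0.7)]
685 [0.5283 0.1592 0.2439] ((530.5610961914062, 168.40451049804688), (189.59732055664062, 26.09561538696289), 81.38784790039062)
slope [0.0224 0.0024 0.2316]
```

View pics/s2.png

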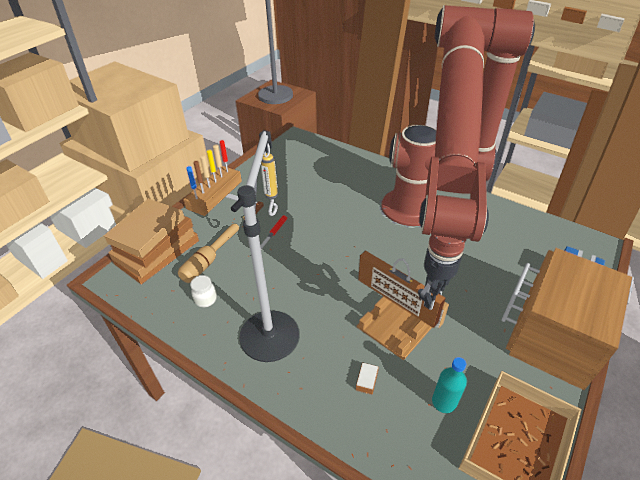

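The block is lifted level at about (400,285), and the balance still hangs at (270,180). I'll carry the block to a standoff on the hook's open side.

>>> jog_arm(motion="0 -0.03 -0.006 -0.003 0 0 0; 0 -0.1 -0.02 -0.003 0 0 0; 0 -0.2 -0.04 -0.003 0 0 0; 0 -0.3 -0.06 -0.003 0 0 0; 0 -0.395 -0.078 -0.003 0 0 0")

```text
time: 6.48
tool_pos: [0.4796, 0.0977, 0.2129]
tool_rot: [0.0, 0.759, 0.651, -0.0]
contact_force: [1.1, -0.6, -1.5]
gripper_width: 0.28
grasp_force: 59.0
```

>>> jog_arm(motion="0 -0.09 0.004 0 0 0 -0.03; 0 -0.18 0.008 0 0 0 -0.07; 0 -0.26 0.012 0 0 0 -0.11; 0 -0.32 0.014 0 0 0 -0.15; 0 -0.36 0.016 0 0 0 -0.175")

```text
time: 7.1
tool_pos: [0.4603, -0.0812, 0.2129]
tool_rot: [0.0, 0.667, 0.745, -0.0]
contact_force: [0.9, -0.4, -1.9]
gripper_width: 0.283
grasp_force: 59.2
```

>>> jog_arm(motion="0 -0.03 -0.006 0 0 0 0; 0 -0.055 -0.012 0 0 0 0; 0 -0.07 -0.016 0 0 0 0; 0 -0.078 -0.017 0 0 0 0; 0 -0.078 -0.017 0 0 0 0")

```text
time: 7.72
tool_pos: [0.4573, -0.1191, 0.2127]
tool_rot: [-0.0, 0.667, 0.745, 0.0]
contact_force: [0.4, -0.8, -1.5]
gripper_width: 0.284
grasp_force: 59.2
```

```bash
python3 - <<'E'
from h import *
np.set_printoptions(precision=4,suppress=True)
s=state();tp=s["tool_pos"];print(s["time"],tp,s["tool_rot"],s["contact_force"],s["ft_torque"],s["joint_pos"])
q=s["tool_rot"];print(np.degrees(2*np.arctan2(q[2],q[1]))-90)
for c in("scene","top"):
    f=grab_frame(c)
    for t in("bail_peak","block","hook_seat","hook_tip","balance"): print(c,t,[(r["at"],round(r["p"],2)) for r in place_of(c,t)[:1]])
    P=cloud(f,np.ones((480,640),bool))
    n=np.array([.508,-.861]) # towards the bar
    for a in np.arange(.24,.62,.04):
        Q=P[(P[:,2]>a)&(P[:,2]<a+.04)&(np.hypot(P[:,0]-tp[0],P[:,1]-tp[1])<.115)]
        if len(Q)>5: d=(Q[:,:2]-tp[:2])@n; print(c,round(a,2),len(Q),np.percentile(d,[2,98]))
    cv2.imwrite(f"pics/{c}3.png",cv2.resize(f["color"][100:300,150:450,::-1] if c=="scene" else f["color"][150:350,250:550,::-1],None,fx=2.6,fy=2.6))
    if c=="scene":
        m=cut_out(c,"block")
        if m:
            Q=cloud(f,m[0]["pixels"]);T=Q[abs(Q[:,2]-.243)<.008];print(len(T),cv2.minAreaRect(T[:,:2].astype(np.float32)*1000))
E
```

```text
7.725 [ 0.4573 -0.1191  0.2127] [-0.0002  0.6671  0.7449  0.    ] [ 0.4304 -0.7837 -1.4539] [ 0.243   0.0067 -0.0081] [-0.4125 -0.3143  1.977   0.0002  1.4792 -0.5226]
6.3062086751278486
scene bail_peak [([0.4672, -0.2145, 0.2974], 0.68)]
scene block [([0.4668, -0.2122, 0.1437], 0.98)]
scene hook_seat [([0.5256, -0.2087, 0.2559], 0.47)]
scene hook_tip [([0.5176, -0.2098, 0.2765], 0.65)]
scene balance [([0.5261, -0.2103, 0.4718], 0.81)]
scene 0.24 397 [-0.0286  0.1092]
scene 0.28 333 [-0.0326  0.1109]
scene 0.32 311 [-0.0356  0.1091]
scene 0.36 459 [-0.0377  0.1085]
scene 0.4 444 [-0.034   0.1095]
scene 0.44 590 [-0.1092  0.1098]
scene 0.48 1554 [-0.1078  0.1052]
scene 0.52 1320 [-0.1087  0.0429]
342 ((492.7642822265625, -199.12799072265625), (78.10481262207031, 222.71180725097656), 5.749845504760742)
top bail_peak [([0.4671, -0.2145, 0.2972], 0.55)]
top block [([0.4691, -0.2117, 0.1474], 0.57)]
top hook_seat [([0.4674, -0.2102, 0.1463], 0.48)]
top hook_tip []
top balance []
top 0.24 79 [-0.0261  0.1075]
top 0.28 131 [-0.0348  0.1   ]
top 0.32 108 [-0.0366  0.111 ]
top 0.36 146 [-0.037   0.1115]
top 0.4 127 [-0.0362  0.1114]
top 0.44 175 [-0.089   0.1137]
top 0.48 891 [-0.0667  0.1112]
top 0.52 2628 [-0.1053  0.0448]
```

View pics/scene3.png

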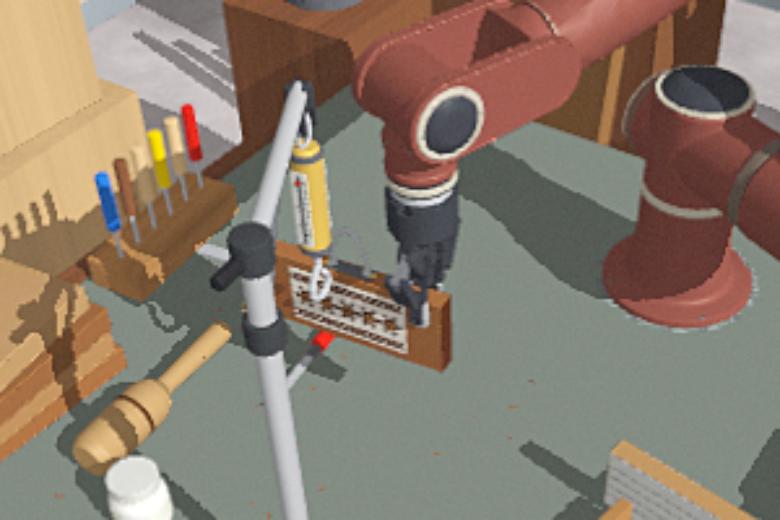

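View pics/top3.png

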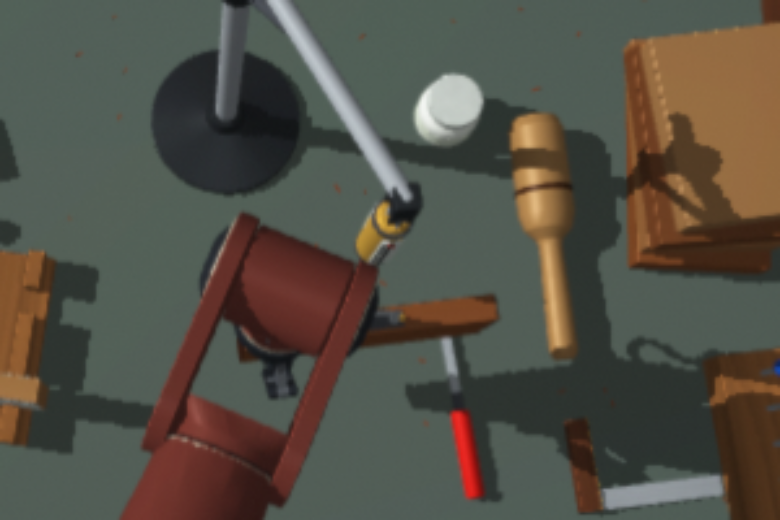

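The scene crop shows the bail at about (350,240), just behind the hook at (318,285), with the wrist close to the tube and bar. The top crop shows the wrist housing at (290,290) near the tube at (385,230). Before moving in, I'll check how much the arm clears the tube and bar.

```bash
python3 - <<'E'
from h import *
np.set_printoptions(precision=4,suppress=True)
tp=state()["tool_pos"]; piv=np.array([.526,-.2085]); u=np.array([.861,.508])
for c in("scene","top"):
    f=grab_frame(c); P=cloud(f,np.ones((480,640),bool)); 
    P=P[(P[:,2]>.27)&(P[:,2]<.62)&(np.hypot(*(P[:,:2]-tp[:2]).T)<.2)]
    d0=P[:,:2]-piv; t=d0@u; perp=abs(d0@np.array([-.508,.861]))
    keep=(np.hypot(*d0.T)>.032)&~((t>-.03)&(perp<.028))&~((t>0)&(abs(d0[:,0])<.05)&(P[:,2]<.3))
    keep&=(P[:,1]>-.185)
    P=P[keep]
    for dz in(0,-.03,-.07):
        Q=P+np.array([.066,.007,dz]); d=Q[:,:2]-piv; t=np.clip(d@u,0,.24)
        bar=np.linalg.norm(np.c_[d-t[:,None]*u,Q[:,2]-.505],axis=1); 
        zz=np.clip(Q[:,2],.30,.475); tube=np.linalg.norm(np.c_[d,Q[:,2]-zz],axis=1)
        i=bar.argmin();j=tube.argmin();print(c,dz,"bar",bar[i]-.009,P[i],"tube",tube[j]-.0165,P[j])
E
```

```text
scene 0 bar 0.010798757135855526 [ 0.4757 -0.1834  0.5024] tube 0.02075615404360557 [ 0.476  -0.1844  0.4879]
scene -0.03 bar 0.02213444103118315 [ 0.4686 -0.1814  0.5165] tube 0.01806198470540181 [ 0.4713 -0.1831  0.5089]
scene -0.07 bar 0.05037903724910018 [ 0.4555 -0.1746  0.5289] tube 0.017846358395884686 [ 0.4713 -0.1831  0.5089]
top 0 bar 0.01239579845292126 [ 0.4736 -0.1827  0.5063] tube 0.030277483951077704 [ 0.4707 -0.1701  0.4787]
top -0.03 bar 0.019749918976573834 [ 0.4677 -0.1849  0.517 ] tube 0.017196272532029544 [ 0.453  -0.1832  0.5114]
top -0.07 bar 0.044604806726333254 [ 0.4574 -0.1807  0.5315] tube 0.014786205148390727 [ 0.4656 -0.1847  0.5178]
```

```bash
python3 - <<'E'
from h import *
np.set_printoptions(precision=4,suppress=True)
tp=state()["tool_pos"]
for c in("scene","top"):
    f=grab_frame(c); P=cloud(f,np.ones((480,640),bool)); q=P[(P[:,2]>.42)&(P[:,2]<.62)&(P[:,0]<.505)&(P[:,0]>.38)&(P[:,1]<-.15)&(P[:,1]>-.25)]
    for a in np.arange(.42,.6,.02):
        r=q[(q[:,2]>a)&(q[:,2]<a+.02)]
        if len(r): i=r[:,1].argmin(); j=(r@[.508,-.861,0]).argmax(); print(c,round(a,2),len(r),"ymin",r[i],"barward",r[j],np.percentile(r[:,1],[1,5]))
E
```

```text
scene 0.44 3 ymin [ 0.4646 -0.1666  0.4584] barward [ 0.4646 -0.1666  0.4584] [-0.1663 -0.1652]
scene 0.46 22 ymin [ 0.4734 -0.181   0.4761] barward [ 0.4734 -0.181   0.4761] [-0.1798 -0.1754]
scene 0.48 53 ymin [ 0.4729 -0.187   0.4856] barward [ 0.4729 -0.187   0.4856] [-0.1865 -0.1845]
scene 0.5 91 ymin [ 0.4738 -0.185   0.501 ] barward [ 0.4738 -0.185   0.501 ] [-0.1831 -0.1813]
scene 0.52 136 ymin [ 0.4607 -0.1807  0.5213] barward [ 0.4607 -0.1807  0.5213] [-0.1781 -0.1747]
top 0.46 1 ymin [ 0.4718 -0.1708  0.4727] barward [ 0.4718 -0.1708  0.4727] [-0.1708 -0.1708]
top 0.48 17 ymin [ 0.4761 -0.1725  0.4937] barward [ 0.4761 -0.1725  0.4937] [-0.1724 -0.1719]
top 0.5 136 ymin [ 0.4561 -0.1861  0.5045] barward [ 0.4706 -0.1857  0.5122] [-0.1857 -0.1853]
top 0.52 398 ymin [ 0.4631 -0.1822  0.5214] barward [ 0.4648 -0.1821  0.5227] [-0.1816 -0.1777]
top 0.54 7 ymin [ 0.4295 -0.1653  0.54  ] barward [ 0.4295 -0.1653  0.54  ] [-0.165  -0.1635]
```

Clearances come out at about 10 mm to the bar and 17 mm to the tube, which is enough. Now I'll move in slowly until the bail leans on the shank.

>>> jog_arm(motion="0 0 0.025 -0.002 0 0 0; 0 0 0.05 -0.004 0 0 0; 0 0 0.07 -0.004 0 0 0; 0 0 0.082 -0.004 0 0 0; 0 0 0.088 -0.004 0 0 0")

```text
time: 9.2
tool_pos: [0.5013, -0.1142, 0.2146]
tool_rot: [-0.0, 0.667, 0.745, -0.0]
contact_force: [0.1, 0.5, -1.6]
gripper_width: 0.285
grasp_force: 59.2
```

>>> jog_arm(motion="0 0 0.005 0 0 0 0; 0 0 0.01 0 0 0 0; 0 0 0.015 0 0 0 0; 0 0 0.02 0 0 0 0; 0 0 0.025 0 0 0 0")

```text
time: 9.82
tool_pos: [0.5136, -0.113, 0.2149]
tool_rot: [0.0, 0.667, 0.745, 0.0]
contact_force: [0.2, -0.7, -2.0]
gripper_width: 0.282
grasp_force: 59.2
```

>>> jog_arm(motion="0 0 0.004 0 0 0 0; 0 0 0.008 0 0 0 0; 0 0 0.011 0 0 0 0; 0 0 0.011 0 0 0 0; 0 0 0.011 0 0 0 0")

```text
time: 10.45
tool_pos: [0.5188, -0.1124, 0.2148]
tool_rot: [0.0, 0.667, 0.745, -0.0]
contact_force: [0.1, 0.4, -1.9]
gripper_width: 0.283
grasp_force: 59.2
```

```bash
cat > look.py <<'E'
from h import *
import sys
np.set_printoptions(precision=4,suppress=True)
def tube(P):
    Q=P[(P[:,2]>.33)&(P[:,2]<.44)&(abs(P[:,0]-.54)<.04)&(abs(P[:,1]+.205)<.03)]
    A=np.c_[np.ones(len(Q)),Q[:,2]-.385]; return len(Q),[np.linalg.lstsq(A,Q[:,k],rcond=None)[0] for k in(0,1)]
s=state();print(s["time"],s["tool_pos"],s["contact_force"],s["ft_torque"])
f=grab_frame("scene")
for t in("bail_peak","hook_seat","hook_tip","balance"): print(t,[(r["at"],round(r["p"],2)) for r in place_of("scene",t)[:1]])
for i in range(3):
    g=grab_frame("scene");m=cut_out("scene","balance")[0]["pixels"];print(tube(cloud(g,m)))
if len(sys.argv)>1: cv2.imwrite(sys.argv[1],cv2.resize(f["color"][130:250,200:340,::-1],None,fx=5,fy=5,interpolation=cv2.INTER_CUBIC))
E
python3 look.py pics/c1.png
```

```text
10.45 [ 0.5188 -0.1124  0.2148] [ 0.0603  0.3787 -1.9096] [ 0.146  -0.0001 -0.0073]
bail_peak [([0.5286, -0.2067, 0.3008], 0.78)]
hook_seat [([0.5376, -0.2072, 0.2566], 0.62)]
hook_tip [([0.5298, -0.2087, 0.2725], 0.58)]
balance [([0.5251, -0.2132, 0.473], 0.96)]
(461, [array([ 0.5412, -0.0546]), array([-0.1988, -0.0045])])
(475, [array([ 0.5411, -0.0622]), array([-0.1991, -0.0124])])
(476, [array([ 0.5412, -0.0596]), array([-0.1991, -0.0152])])
```

View pics/c1.png

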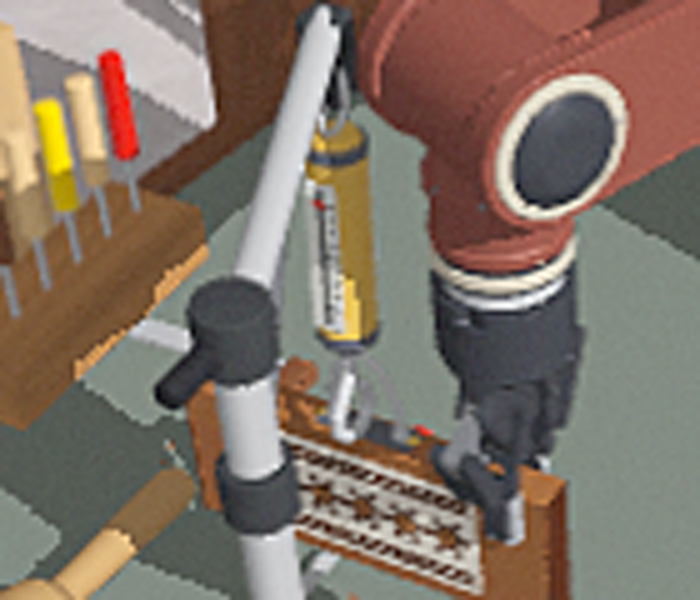

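The bail leans on the shank at about (350,385) in the crop and has tilted the balance by about 3.4°. I'll hold the touch while it settles.

>>> jog_arm(motion="0 0 0 0 0 0 0; 0 0 0 0 0 0 0; 0 0 0 0 0 0 0; 0 0 0 0 0 0 0; 0 0 0 0 0 0 0")

```text
time: 11.62
tool_pos: [0.5189, -0.1123, 0.2148]
tool_rot: [0.0, 0.667, 0.745, 0.0]
contact_force: [-0.1, 0.0, -2.1]
gripper_width: 0.283
grasp_force: 59.2
```

>>> jog_arm(motion="0 0 0 0 0 0 0; 0 0 0 0 0 0 0; 0 0 0 0 0 0 0; 0 0 0 0 0 0 0; 0 0 0 0 0 0 0")

```text
time: 12.25
tool_pos: [0.5189, -0.1123, 0.2148]
tool_rot: [-0.0, 0.667, 0.745, -0.0]
contact_force: [-0.7, 0.5, -2.0]
gripper_width: 0.288
grasp_force: 59.2
```

>>> jog_arm(motion="0 0 0 0 0 0 0; 0 0 0 0 0 0 0; 0 0 0 0 0 0 0; 0 0 0 0 0 0 0; 0 0 0 0 0 0 0")

```text
time: 12.88
tool_pos: [0.5189, -0.1124, 0.2148]
tool_rot: [0.0, 0.667, 0.745, 0.0]
contact_force: [-0.3, -0.3, -1.7]
gripper_width: 0.284
grasp_force: 59.2
```

>>> jog_arm(motion="0 0 0 0 0 0 0; 0 0 0 0 0 0 0; 0 0 0 0 0 0 0; 0 0 0 0 0 0 0; 0 0 0 0 0 0 0")

```text
time: 13.5
tool_pos: [0.5189, -0.1124, 0.2148]
tool_rot: [0.0, 0.667, 0.745, 0.0]
contact_force: [-0.1, 0.1, -0.8]
gripper_width: 0.283
grasp_force: 59.2
```

```bash
python3 - <<'E'
from look import *
from h import *
pv=None
for i in range(8):
    g=grab_frame("scene");c=g["color"][150:215,255:285].astype(float)
    if pv is not None: print(round(abs(c-pv).mean(),3),end=" ")
    pv=c
E
```

```text
13.5 [ 0.5189 -0.1124  0.2148] [-0.0868  0.0648 -0.848 ] [ 0.117  -0.0104  0.0129]
bail_peak [([0.5284, -0.2049, 0.2994], 0.75)]
hook_seat []
hook_tip [([0.5326, -0.2127, 0.2757], 0.53)]
balance []
(474, [array([ 0.5412, -0.0617]), array([-0.1992, -0.008 ])])
(470, [array([ 0.5411, -0.0637]), array([-0.1991, -0.0059])])
(458, [array([ 0.5416, -0.0587]), array([-0.1991, -0.0103])])
1.959 1.978 1.958 1.942 1.934 1.914 1.886
```

Frame-to-frame differences are down at the noise level, so the balance is at rest. Next I lower the bail along the shank, keeping a slight push.

>>> jog_arm(motion="0 0 0.001 0.005 0 0 0; 0 0 0.002 0.01 0 0 0; 0 0 0.003 0.015 0 0 0; 0 0 0.004 0.02 0 0 0; 0 0 0.005 0.025 0 0 0")

```text
time: 15.08
tool_pos: [0.5214, -0.1121, 0.202]
tool_rot: [-0.0, 0.667, 0.745, -0.0]
contact_force: [0.3, -0.5, -2.0]
gripper_width: 0.287
grasp_force: 59.2
```

>>> jog_arm(motion="0 0 0 0.005 0 0 0; 0 0 0 0.01 0 0 0; 0 0 0 0.015 0 0 0; 0 0 0 0.02 0 0 0; 0 0 0 0.025 0 0 0")

```text
time: 15.7
tool_pos: [0.5214, -0.1121, 0.1897]
tool_rot: [0.0, 0.667, 0.745, 0.0]
contact_force: [-0.3, 0.1, -1.5]
gripper_width: 0.281
grasp_force: 59.2
```

```bash
python3 look.py pics/c2.png
```

```text
15.7 [ 0.5214 -0.1121  0.1897] [-0.2646  0.0724 -1.5354] [ 0.1863  0.0285 -0.0109]
bail_peak [([0.5311, -0.2061, 0.2776], 0.78)]
hook_seat [([0.4826, 0.197, -0.0016], 0.74)]
hook_tip [([0.5213, -0.2119, 0.2749], 0.47)]
balance [([0.524, -0.2124, 0.4751], 0.96)]
(435, [array([ 0.537 , -0.0144]), array([-0.1994, -0.009 ])])
(443, [array([ 0.537, -0.01 ]), array([-0.1997,  0.012 ])])
(453, [array([ 0.5371, -0.012 ]), array([-0.1999,  0.0043])])
```

View pics/c2.png

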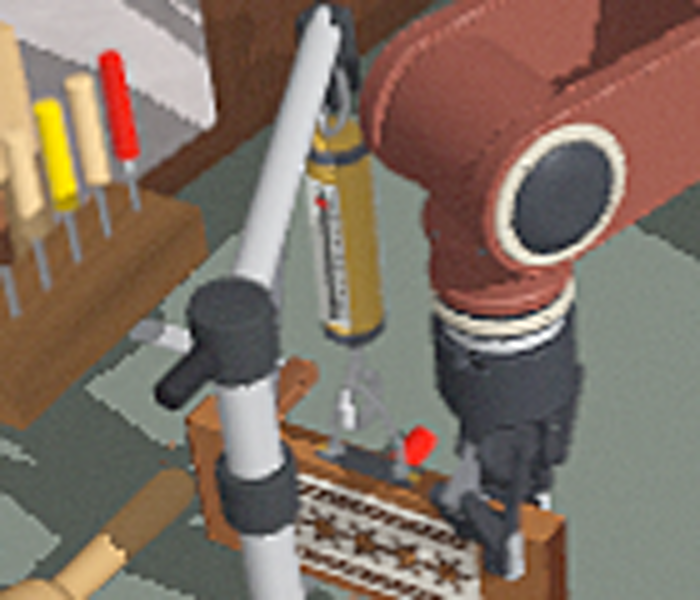

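The bail at (355,385) is now inside the hook. The tilt has dropped to about 0.012, and the tip is roughly 10 mm to the -x side. I'll keep lowering and ease back towards plumb.

>>> jog_arm(motion="0 0 -0.001 0.005 0 0 0; 0 0 -0.002 0.01 0 0 0; 0 0 -0.003 0.016 0 0 0; 0 0 -0.004 0.022 0 0 0; 0 0 -0.005 0.028 0 0 0")

```text
time: 16.88
tool_pos: [0.5188, -0.1124, 0.1755]
tool_rot: [-0.0, 0.667, 0.745, -0.0]
contact_force: [-0.6, 0.6, -3.0]
gripper_width: 0.283
grasp_force: 59.2
```

>>> jog_arm(motion="0 0 -0.001 0.004 0 0 0; 0 0 -0.002 0.008 0 0 0; 0 0 -0.003 0.012 0 0 0; 0 0 -0.004 0.016 0 0 0; 0 0 -0.004 0.02 0 0 0")

```text
time: 17.5
tool_pos: [0.517, -0.1127, 0.1659]
tool_rot: [0.0, 0.667, 0.745, 0.0]
contact_force: [-0.2, -0.6, -1.4]
gripper_width: 0.285
grasp_force: 59.3
```

```bash
python3 look.py pics/c3.png; python3 -c "
from h import *
F=[]
print([ (t,[(r['at'],round(r['p'],2)) for r in place_of('top',t)[:1]]) for _ in [grab_frame('top')] for t in ('bail_peak','balance')])"
```

```text
17.5 [ 0.517  -0.1127  0.1659] [-0.2256 -0.5508 -1.4061] [0.1117 0.0474 0.0335]
bail_peak [([0.527, -0.2102, 0.2529], 0.79)]
hook_seat [([0.526, -0.2041, 0.2511], 0.65)]
hook_tip []
balance [([0.5264, -0.2111, 0.474], 0.81)]
(448, [array([0.5359, 0.0136]), array([-0.1987, -0.0163])])
[('bail_peak', [([0.5241, -0.207, 0.2505], 0.68)]), ('balance', [])]Traceback (most recent call last):
  File "look.py", line 11, in <module>
    g=grab_frame("scene");m=cut_out("scene","balance")[0]["pixels"];print(tube(cloud(g,m)))
                            ~~~~~~~~~~~~~~~~~~~~~~~~~~^^^
IndexError: list index out of range
```

The bail is at seat height, the hook holds it, and the tube is back at its plumb position. I'll ease the weight onto the spring.

>>> jog_arm(motion="0 0 0 0.004 0 0 0; 0 0 0 0.008 0 0 0; 0 0 0 0.012 0 0 0; 0 0 0 0.016 0 0 0; 0 0 0 0.02 0 0 0")

```text
time: 18.73
tool_pos: [0.517, -0.1126, 0.1558]
tool_rot: [0.0, 0.667, 0.745, 0.0]
contact_force: [-0.5, 0.6, -0.4]
gripper_width: 0.281
grasp_force: 59.4
```

```bash
cat > look2.py <<'E'
from h import *
import sys
np.set_printoptions(precision=4,suppress=True)
F=[];X=[]
for i in range(int(sys.argv[1])):
    g=grab_frame("scene");s=state();F.append(np.r_[s["contact_force"],s["ft_torque"]])
    P=cloud(g,np.ones((480,640),bool)); Q=P[(P[:,2]>.35)&(P[:,2]<.42)&(abs(P[:,0]-.536)<.02)&(abs(P[:,1]+.2)<.02)]
    X.append(np.r_[Q[:,:2].mean(0),np.polyfit(Q[:,2],Q[:,0],1)[0],np.polyfit(Q[:,2],Q[:,1],1)[0]])
print(s["time"],s["tool_pos"],"F",np.mean(F,0),"+-",np.std(F,0)[:4]);print("tube",np.mean(X,0),np.std(X,0))
for t in("bail_peak","hook_seat","hook_tip","balance","block"): print(t,[(r["at"],round(r["p"],2)) for r in place_of("scene",t)[:1]])
if len(sys.argv)>2: cv2.imwrite(sys.argv[2],cv2.resize(g["color"][130:250,200:340,::-1],None,fx=5,fy=5,interpolation=cv2.INTER_CUBIC))
E
python3 look2.py 10 pics/c3.png
```

```text
19.225 [ 0.517  -0.1126  0.1559] F [-0.1155 -0.0477 -0.4892  0.0512  0.0101  0.0083] +- [0.5148 0.5014 0.3088 0.0343]
tube [ 0.5367 -0.1988  0.0096 -0.0269] [0.0001 0.0001 0.0071 0.0092]
bail_peak [([0.5233, -0.2075, 0.241], 0.64)]
hook_seat [([0.5274, -0.2058, 0.2371], 0.48)]
hook_tip [([0.5198, -0.2071, 0.261], 0.48)]
balance [([0.528, -0.2132, 0.473], 0.8)]
block [([0.5272, -0.2087, 0.0871], 0.87)]
```

View pics/c3.png

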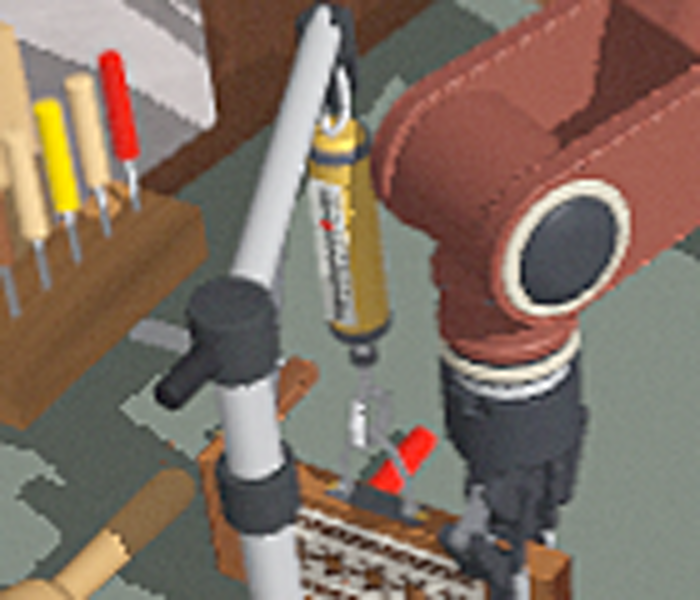

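The spring is out by about 12 mm, the bail sits in the bowl at (360,420), and about 0.5 N is still on the gripper. I'll lower further in small steps.

>>> jog_arm(motion="0 0 0 0.003 0 0 0; 0 0 0 0.006 0 0 0; 0 0 0 0.009 0 0 0; 0 0 0 0.012 0 0 0; 0 0 0 0.012 0 0 0")

```text
time: 20.1
tool_pos: [0.5168, -0.1126, 0.1497]
tool_rot: [-0.0, 0.667, 0.745, -0.0]
contact_force: [-0.6, 0.1, 0.2]
gripper_width: 0.285
grasp_force: 59.5
```

```bash
python3 look2.py 24
```

```text
21.3 [ 0.5169 -0.1126  0.1498] F [-0.0209 -0.1374 -0.0807  0.0042 -0.003  -0.0011] +- [0.6135 0.4016 0.4532 0.0243]
tube [ 0.5368 -0.1989  0.0191 -0.0262] [0.0001 0.0001 0.0074 0.0055]
bail_peak [([0.5241, -0.2078, 0.2351], 0.88)]
hook_seat [([0.5265, -0.2044, 0.2365], 0.59)]
hook_tip [([0.5185, -0.2109, 0.2547], 0.47)]
balance [([0.524, -0.2112, 0.4758], 0.6)]
block [([0.5276, -0.2064, 0.0828], 0.77)]
```

The remaining load is about 0.05 N. I'll lower one last hair and open the fingers gently.

>>> jog_arm(motion="0 0 0 0.0012 0 0 0; 0 0 0 0.0012 0 0 0; 22 0 0 0.0012 0 0 0; 28 0 0 0.0012 0 0 0; 34 0 0 0.0012 0 0 0")

```text
time: 22.18
tool_pos: [0.5169, -0.1126, 0.1492]
tool_rot: [-0.0, 0.667, 0.745, 0.0]
contact_force: [-0.0, -0.9, 0.1]
gripper_width: 0.341
grasp_force: 0.0
```

>>> jog_arm(motion="38 0 0 0 0 0 0; 44 0 0 0 0 0 0; 55 0 0 0 0 0 0; 70 0 0 0 0 0 0; 90 0 0 0 0 0 0")

```text
time: 22.8
tool_pos: [0.5169, -0.1126, 0.1492]
tool_rot: [-0.0, 0.667, 0.745, -0.0]
contact_force: [-0.2, 0.6, 0.4]
gripper_width: 0.89
grasp_force: 0.0
```

```bash
python3 look2.py 14 pics/c4.png
```

```text
23.5 [ 0.5169 -0.1126  0.1492] F [ 0.0306  0.0967 -0.1029 -0.0015  0.0154  0.0006] +- [0.6192 0.5575 0.517  0.0304]
tube [ 0.5365 -0.1995  0.0223 -0.0197] [0.0003 0.0003 0.0079 0.0096]
bail_peak [([0.5271, -0.2118, 0.2364], 0.72)]
hook_seat [([0.5244, -0.208, 0.2378], 0.64)]
hook_tip [([0.5174, -0.2109, 0.2563], 0.57)]
balance [([0.5279, -0.2099, 0.4766], 0.76)]
block [([0.5268, -0.2109, 0.0806], 0.8)]
```

View pics/c4.png

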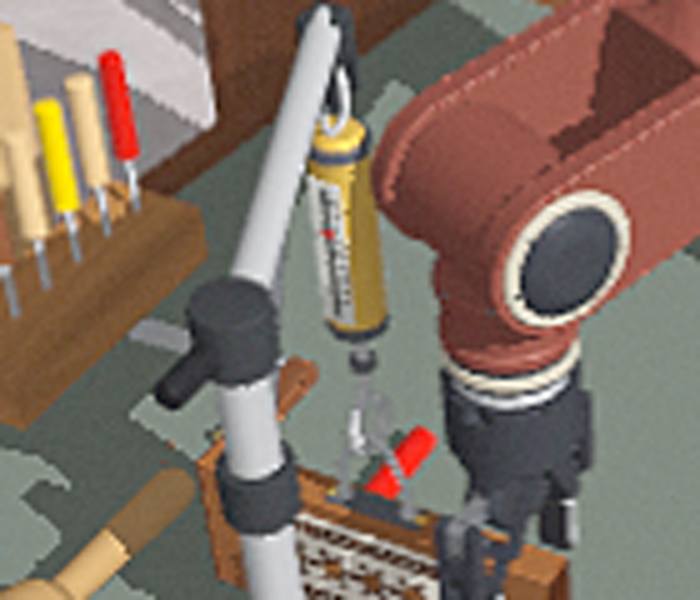

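The block hangs free and level at about (380,510), with the fingers open and clear of it. I'll withdraw along the block's length, away from the balance.

>>> jog_arm(motion="90 0.01 0 0 0 0 0; 90 0.03 0 0 0 0 0; 90 0.06 0 0 0 0 0; 90 0.1 0 0 0 0 0; 90 0.14 0 0 0 0 0")

```text
time: 24.38
tool_pos: [0.5089, -0.0413, 0.1492]
tool_rot: [-0.0, 0.667, 0.745, 0.0]
contact_force: [-0.4, -0.1, -0.8]
gripper_width: 0.902
grasp_force: 0.0
```

>>> jog_arm(motion="90 0.05 0 0 0 0 0; 90 0.1 0 0 0 0 0; 90 0.15 0 0 0 0 0; 90 0.18 0 0 0 0 0; 90 0.18 0 0 0 0 0")

```text
time: 25.0
tool_pos: [0.4991, 0.0475, 0.1492]
tool_rot: [0.0, 0.666, 0.746, -0.0]
contact_force: [0.2, -0.5, 0.5]
gripper_width: 0.902
grasp_force: 0.0
```

```bash
python3 look2.py 14; python3 - <<'E'
from h import *
f=grab_frame("scene");cv2.imwrite("pics/end.png",f["color"][:,:,::-1])
for t in("block","blank","mallet","water","primer","rack"): print(t,[(np.round(r["at"],3),round(r["p"],2)) for r in place_of("scene",t)[:1]])
E
```

```text
25.7 [0.4993 0.0464 0.1492] F [ 0.0122 -0.1845  0.2094 -0.0034 -0.0022 -0.0026] +- [0.4438 0.3337 0.4594 0.032 ]
tube [ 0.5362 -0.1996  0.0061 -0.0038] [0.0003 0.0003 0.0064 0.0097]
bail_peak [([0.5222, -0.2104, 0.2355], 0.72)]
hook_seat [([0.5223, -0.2081, 0.2346], 0.52)]
hook_tip [([0.5169, -0.2133, 0.2557], 0.39)]
balance [([0.5245, -0.2129, 0.4755], 0.6)]
block [([0.5237, -0.2128, 0.0813], 0.58)]
block [(array([ 0.527, -0.206,  0.081]), 0.55)]
blank [(array([0.435, 0.212, 0.014]), 0.94)]
mallet [(array([ 0.587, -0.439, -0.003]), 0.97)]
water [(array([ 0.655,  0.407, -0.001]), 0.64)]
primer [(array([ 0.737, -0.34 , -0.002]), 0.78)]
rack [(array([ 0.484,  0.2  , -0.001]), 0.6)]
```

View pics/end.png

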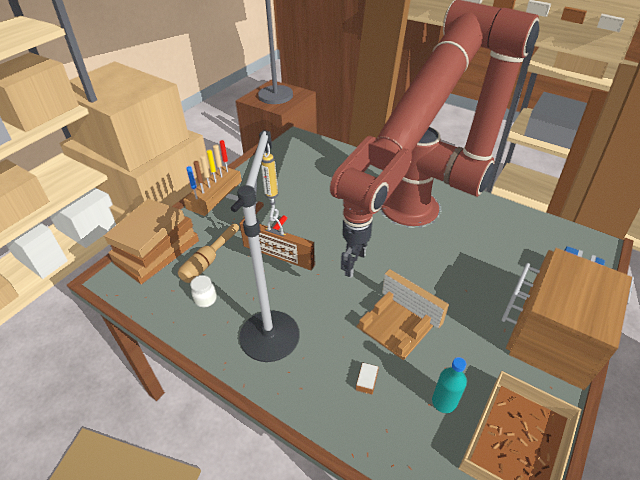

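The block hangs level at about (285,245), the arm is clear, and the other things haven't moved. I'll let the last roughly 1 mm of sway die out.

>>> jog_arm(motion="90 0 0 0 0 0 0; 90 0 0 0 0 0 0; 90 0 0 0 0 0 0; 90 0 0 0 0 0 0; 90 0 0 0 0 0 0")

```text
time: 26.92
tool_pos: [0.4993, 0.0464, 0.1492]
tool_rot: [0.0, 0.667, 0.745, -0.0]
contact_force: [-0.6, -0.7, 0.0]
gripper_width: 0.9
grasp_force: 0.0
```

>>> jog_arm(motion="90 0 0 0 0 0 0; 90 0 0 0 0 0 0; 90 0 0 0 0 0 0; 90 0 0 0 0 0 0; 90 0 0 0 0 0 0")

```text
time: 27.55
tool_pos: [0.4993, 0.0465, 0.1492]
tool_rot: [0.0, 0.667, 0.745, 0.0]
contact_force: [0.3, 0.2, -0.6]
gripper_width: 0.899
grasp_force: 0.0
```

>>> jog_arm(motion="90 0 0 0 0 0 0; 90 0 0 0 0 0 0; 90 0 0 0 0 0 0; 90 0 0 0 0 0 0; 90 0 0 0 0 0 0")

```text
time: 28.18
tool_pos: [0.4993, 0.0465, 0.1492]
tool_rot: [-0.0, 0.667, 0.745, -0.0]
contact_force: [-0.5, 0.2, -0.8]
gripper_width: 0.9
grasp_force: 0.0
```

>>> jog_arm(motion="90 0 0 0 0 0 0; 90 0 0 0 0 0 0; 90 0 0 0 0 0 0; 90 0 0 0 0 0 0; 90 0 0 0 0 0 0")

```text
time: 28.8
tool_pos: [0.4993, 0.0465, 0.1492]
tool_rot: [-0.0, 0.667, 0.745, -0.0]
contact_force: [0.4, 0.5, 0.2]
gripper_width: 0.895
grasp_force: 0.0
```

>>> jog_arm(motion="90 0 0 0 0 0 0; 90 0 0 0 0 0 0; 90 0 0 0 0 0 0; 90 0 0 0 0 0 0; 90 0 0 0 0 0 0")

```text
time: 29.42
tool_pos: [0.4993, 0.0465, 0.1492]
tool_rot: [-0.0, 0.667, 0.745, -0.0]
contact_force: [0.4, 0.1, -0.1]
gripper_width: 0.9
grasp_force: 0.0
```

>>> jog_arm(motion="90 0 0 0 0 0 0; 90 0 0 0 0 0 0; 90 0 0 0 0 0 0; 90 0 0 0 0 0 0; 90 0 0 0 0 0 0")

```text
time: 30.05
tool_pos: [0.4993, 0.0465, 0.1492]
tool_rot: [0.0, 0.667, 0.745, 0.0]
contact_force: [-0.2, -0.3, -0.3]
gripper_width: 0.898
grasp_force: 0.0
```

>>> jog_arm(motion="90 0 0 0 0 0 0; 90 0 0 0 0 0 0; 90 0 0 0 0 0 0; 90 0 0 0 0 0 0; 90 0 0 0 0 0 0")

```text
time: 30.68
tool_pos: [0.4993, 0.0465, 0.1492]
tool_rot: [0.0, 0.667, 0.745, -0.0]
contact_force: [1.0, 0.7, 0.6]
gripper_width: 0.895
grasp_force: 0.0
```

>>> jog_arm(motion="90 0 0 0 0 0 0; 90 0 0 0 0 0 0; 90 0 0 0 0 0 0; 90 0 0 0 0 0 0; 90 0 0 0 0 0 0")

```text
time: 31.3
tool_pos: [0.4993, 0.0465, 0.1492]
tool_rot: [-0.0, 0.667, 0.745, -0.0]
contact_force: [0.4, 0.0, -0.2]
gripper_width: 0.901
grasp_force: 0.0
```

>>> jog_arm(motion="90 0 0 0 0 0 0; 90 0 0 0 0 0 0; 90 0 0 0 0 0 0; 90 0 0 0 0 0 0; 90 0 0 0 0 0 0")

```text
time: 31.92
tool_pos: [0.4993, 0.0464, 0.1492]
tool_rot: [0.0, 0.667, 0.745, 0.0]
contact_force: [0.6, -0.1, -0.3]
gripper_width: 0.904
grasp_force: 0.0
```

>>> jog_arm(motion="90 0 0 0 0 0 0; 90 0 0 0 0 0 0; 90 0 0 0 0 0 0; 90 0 0 0 0 0 0; 90 0 0 0 0 0 0")

```text
time: 32.55
tool_pos: [0.4993, 0.0465, 0.1492]
tool_rot: [0.0, 0.667, 0.745, 0.0]
contact_force: [0.0, -0.5, 0.6]
gripper_width: 0.9
grasp_force: 0.0
```

>>> jog_arm(motion="90 0 0 0 0 0 0; 90 0 0 0 0 0 0; 90 0 0 0 0 0 0; 90 0 0 0 0 0 0; 90 0 0 0 0 0 0")

```text
time: 33.17
tool_pos: [0.4993, 0.0464, 0.1492]
tool_rot: [-0.0, 0.667, 0.745, -0.0]
contact_force: [0.5, 0.3, 0.4]
gripper_width: 0.904
grasp_force: 0.0
```

>>> jog_arm(motion="90 0 0 0 0 0 0; 90 0 0 0 0 0 0; 90 0 0 0 0 0 0; 90 0 0 0 0 0 0; 90 0 0 0 0 0 0")

```text
time: 33.8
tool_pos: [0.4993, 0.0464, 0.1492]
tool_rot: [0.0, 0.667, 0.745, -0.0]
contact_force: [0.6, -0.3, 0.3]
gripper_width: 0.898
grasp_force: 0.0
```

>>> jog_arm(motion="90 0 0 0 0 0 0; 90 0 0 0 0 0 0; 90 0 0 0 0 0 0; 90 0 0 0 0 0 0; 90 0 0 0 0 0 0")

```text
time: 34.42
tool_pos: [0.4993, 0.0465, 0.1492]
tool_rot: [0.0, 0.667, 0.745, 0.0]
contact_force: [-0.5, -0.4, 0.1]
gripper_width: 0.905
grasp_force: 0.0
```

>>> jog_arm(motion="90 0 0 0 0 0 0; 90 0 0 0 0 0 0; 90 0 0 0 0 0 0; 90 0 0 0 0 0 0; 90 0 0 0 0 0 0")

```text
time: 35.05
tool_pos: [0.4993, 0.0464, 0.1492]
tool_rot: [-0.0, 0.667, 0.745, -0.0]
contact_force: [-0.1, -0.2, -0.3]
gripper_width: 0.898
grasp_force: 0.0
```

>>> jog_arm(motion="90 0 0 0 0 0 0; 90 0 0 0 0 0 0; 90 0 0 0 0 0 0; 90 0 0 0 0 0 0; 90 0 0 0 0 0 0")

```text
time: 35.67
tool_pos: [0.4993, 0.0465, 0.1492]
tool_rot: [0.0, 0.667, 0.745, 0.0]
contact_force: [-0.6, -0.1, 0.4]
gripper_width: 0.9
grasp_force: 0.0
```

>>> jog_arm(motion="90 0 0 0 0 0 0; 90 0 0 0 0 0 0; 90 0 0 0 0 0 0; 90 0 0 0 0 0 0; 90 0 0 0 0 0 0")

```text
time: 36.3
tool_pos: [0.4993, 0.0465, 0.1492]
tool_rot: [0.0, 0.667, 0.745, 0.0]
contact_force: [0.9, -0.7, -0.1]
gripper_width: 0.898
grasp_force: 0.0
```

```bash
python3 look2.py 14 | head -2; python3 - <<'E'
from h import *
# level: slope of block's top edge, from the scene camera
f=grab_frame("scene");m=cut_out("scene","block")
if m:
    P=cloud(f,m[0]["pixels"]);d=np.array([-.109,.994]);t=(P[:,:2]-[.526,-.2085])@d
    a=[(c,np.percentile(P[(abs(t-c)<.01)&(P[:,2]<.2),2],[3,97]).round(4)) for c in(-.1,-.07,.06,.08,.1) if ((abs(t-c)<.01)&(P[:,2]<.2)).sum()>10]
    print(a)
E
```

```text
37.0 [0.4993 0.0465 0.1492] F [-0.2108  0.0684 -0.0484  0.0004  0.0013  0.0281] +- [0.4805 0.5824 0.3999 0.0235]
tube [ 0.5361 -0.1997  0.0034  0.0003] [0.0001 0.0003 0.0062 0.0085]
[(-0.1, array([-0.0004,  0.1564])), (0.06, array([0.086 , 0.1827])), (0.08, array([0.0872, 0.1836])), (0.1, array([0.0882, 0.1833]))]
```

The x sway is gone and the block is level. A little y sway remains, so I'll wait a bit longer.

>>> jog_arm(motion="90 0 0 0 0 0 0; 90 0 0 0 0 0 0; 90 0 0 0 0 0 0; 90 0 0 0 0 0 0; 90 0 0 0 0 0 0")

```text
time: 37.98
tool_pos: [0.4993, 0.0465, 0.1492]
tool_rot: [-0.0, 0.667, 0.745, -0.0]
contact_force: [-0.9, 0.4, -0.1]
gripper_width: 0.9
grasp_force: 0.0
```

>>> jog_arm(motion="90 0 0 0 0 0 0; 90 0 0 0 0 0 0; 90 0 0 0 0 0 0; 90 0 0 0 0 0 0; 90 0 0 0 0 0 0")

```text
time: 38.6
tool_pos: [0.4993, 0.0465, 0.1492]
tool_rot: [-0.0, 0.667, 0.745, -0.0]
contact_force: [0.5, 0.0, 0.5]
gripper_width: 0.9
grasp_force: 0.0
```

>>> jog_arm(motion="90 0 0 0 0 0 0; 90 0 0 0 0 0 0; 90 0 0 0 0 0 0; 90 0 0 0 0 0 0; 90 0 0 0 0 0 0")

```text
time: 39.22
tool_pos: [0.4993, 0.0465, 0.1492]
tool_rot: [-0.0, 0.667, 0.745, -0.0]
contact_force: [-0.0, -0.4, 0.6]
gripper_width: 0.902
grasp_force: 0.0
```

>>> jog_arm(motion="90 0 0 0 0 0 0; 90 0 0 0 0 0 0; 90 0 0 0 0 0 0; 90 0 0 0 0 0 0; 90 0 0 0 0 0 0")

```text
time: 39.85
tool_pos: [0.4993, 0.0465, 0.1492]
tool_rot: [-0.0, 0.667, 0.745, -0.0]
contact_force: [-0.5, -0.1, 0.4]
gripper_width: 0.906
grasp_force: 0.0
```

>>> jog_arm(motion="90 0 0 0 0 0 0; 90 0 0 0 0 0 0; 90 0 0 0 0 0 0; 90 0 0 0 0 0 0; 90 0 0 0 0 0 0")

```text
time: 40.48
tool_pos: [0.4993, 0.0465, 0.1492]
tool_rot: [0.0, 0.667, 0.745, -0.0]
contact_force: [-0.2, 0.7, 0.2]
gripper_width: 0.897
grasp_force: 0.0
```

>>> jog_arm(motion="90 0 0 0 0 0 0; 90 0 0 0 0 0 0; 90 0 0 0 0 0 0; 90 0 0 0 0 0 0; 90 0 0 0 0 0 0")

```text
time: 41.1
tool_pos: [0.4993, 0.0464, 0.1492]
tool_rot: [0.0, 0.667, 0.745, 0.0]
contact_force: [-0.3, -0.5, -0.7]
gripper_width: 0.9
grasp_force: 0.0
```

>>> jog_arm(motion="90 0 0 0 0 0 0; 90 0 0 0 0 0 0; 90 0 0 0 0 0 0; 90 0 0 0 0 0 0; 90 0 0 0 0 0 0")

```text
time: 41.72
tool_pos: [0.4993, 0.0465, 0.1492]
tool_rot: [0.0, 0.667, 0.745, -0.0]
contact_force: [-0.3, -0.6, -0.6]
gripper_width: 0.901
grasp_force: 0.0
```

>>> jog_arm(motion="90 0 0 0 0 0 0; 90 0 0 0 0 0 0; 90 0 0 0 0 0 0; 90 0 0 0 0 0 0; 90 0 0 0 0 0 0")

```text
time: 42.35
tool_pos: [0.4993, 0.0465, 0.1492]
tool_rot: [-0.0, 0.667, 0.745, -0.0]
contact_force: [0.3, 0.5, -0.5]
gripper_width: 0.901
grasp_force: 0.0
```

>>> jog_arm(motion="90 0 0 0 0 0 0; 90 0 0 0 0 0 0; 90 0 0 0 0 0 0; 90 0 0 0 0 0 0; 90 0 0 0 0 0 0")

```text
time: 42.98
tool_pos: [0.4993, 0.0464, 0.1492]
tool_rot: [-0.0, 0.667, 0.745, -0.0]
contact_force: [-0.3, -0.5, -1.1]
gripper_width: 0.899
grasp_force: 0.0
```

>>> jog_arm(motion="90 0 0 0 0 0 0; 90 0 0 0 0 0 0; 90 0 0 0 0 0 0; 90 0 0 0 0 0 0; 90 0 0 0 0 0 0")

```text
time: 43.6
tool_pos: [0.4993, 0.0465, 0.1492]
tool_rot: [-0.0, 0.667, 0.745, -0.0]
contact_force: [-0.3, -0.1, -1.1]
gripper_width: 0.897
grasp_force: 0.0
```

>>> jog_arm(motion="90 0 0 0 0 0 0; 90 0 0 0 0 0 0; 90 0 0 0 0 0 0; 90 0 0 0 0 0 0; 90 0 0 0 0 0 0")

```text
time: 44.22
tool_pos: [0.4993, 0.0465, 0.1492]
tool_rot: [-0.0, 0.667, 0.745, 0.0]
contact_force: [0.1, -1.4, 0.8]
gripper_width: 0.899
grasp_force: 0.0
```

>>> jog_arm(motion="90 0 0 0 0 0 0; 90 0 0 0 0 0 0; 90 0 0 0 0 0 0; 90 0 0 0 0 0 0; 90 0 0 0 0 0 0")

```text
time: 44.85
tool_pos: [0.4993, 0.0464, 0.1492]
tool_rot: [0.0, 0.667, 0.745, 0.0]
contact_force: [-0.2, 0.7, 0.1]
gripper_width: 0.902
grasp_force: 0.0
```

>>> jog_arm(motion="90 0 0 0 0 0 0; 90 0 0 0 0 0 0; 90 0 0 0 0 0 0; 90 0 0 0 0 0 0; 90 0 0 0 0 0 0")

```text
time: 45.48
tool_pos: [0.4993, 0.0465, 0.1492]
tool_rot: [-0.0, 0.667, 0.745, -0.0]
contact_force: [1.3, -1.2, 0.5]
gripper_width: 0.904
grasp_force: 0.0
```

>>> jog_arm(motion="90 0 0 0 0 0 0; 90 0 0 0 0 0 0; 90 0 0 0 0 0 0; 90 0 0 0 0 0 0; 90 0 0 0 0 0 0")

```text
time: 46.1
tool_pos: [0.4993, 0.0465, 0.1492]
tool_rot: [0.0, 0.667, 0.745, 0.0]
contact_force: [-0.1, -0.4, 0.1]
gripper_width: 0.901
grasp_force: 0.0
```

>>> jog_arm(motion="90 0 0 0 0 0 0; 90 0 0 0 0 0 0; 90 0 0 0 0 0 0; 90 0 0 0 0 0 0; 90 0 0 0 0 0 0")

```text
time: 46.72
tool_pos: [0.4993, 0.0464, 0.1492]
tool_rot: [0.0, 0.667, 0.745, 0.0]
contact_force: [-0.6, -0.3, 0.3]
gripper_width: 0.903
grasp_force: 0.0
```

>>> jog_arm(motion="90 0 0 0 0 0 0; 90 0 0 0 0 0 0; 90 0 0 0 0 0 0; 90 0 0 0 0 0 0; 90 0 0 0 0 0 0")

```text
time: 47.35
tool_pos: [0.4993, 0.0465, 0.1492]
tool_rot: [0.0, 0.667, 0.745, 0.0]
contact_force: [-0.3, 0.9, 1.1]
gripper_width: 0.905
grasp_force: 0.0
```

```bash
python3 look2.py 14 | head -2
```

```text
48.05 [0.4993 0.0465 0.1492] F [ 0.1145  0.0516  0.1233 -0.0006 -0.0139 -0.0019] +- [0.6151 0.41   0.4841 0.0218]
tube [ 0.5363 -0.1996  0.0035 -0.003 ] [0.0002 0.0002 0.0059 0.0102]
```

Sway at the tube is now at the measurement noise, so I'm handing in.

```bash
python3 -c "
from plant import *
print(job_done())"
```

```text
the job is handed in; nothing more can be done
None
```

I handed the job in at about 48 s: the carved block hangs free and level from the balance hook, with sway down near the camera's noise, the arm well clear, and the bystanders I re-checked (blank, mallet, water, primer) where they were.

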